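# Kit the overhaul case and leave the look-alikes

## Robot

A 7-joint arm with a two-finger parallel gripper is mounted at the origin on the work surface. World frame = base frame: x ahead of the robot, y to its left, z up, the work surface at z = 0. Lengths are in m, angles in rad, forces in N, time in s.
With the tool pointing down it reaches from about 0.4 to 0.85 m from the base axis. Payload 10.4 kg.
Tool frame: the origin (TCP) lies on the centre line of the jaws, within the pads' length; the fingertips stand 11 mm ahead of it and the grasp point (between the pads) lies 8 mm behind it (tip_reach is the distance from the TCP to the fingertips, in m); z points along the fingers, y is the line along which they close (so a half turn about z gives the same grasp; the last joint's range is limited). The gripper opens to 85 mm and grips with 20 to 120 N. Pads are 22 mm wide; open, the fingers measure 114 mm over their backs; the gripper's body (76 mm by 85 mm) begins 54 mm behind the grasp point. The pads swing forward as they close: fully open they stand 13 mm farther back than shut.
Start: joints at [-1.277, 0.332, -0.065, 1.46, 0.022, 1.35, -0.088], TCP at [0.195, 0.594, 0.212] pointing down, gripper open.
Joint ranges: [-2.6, 2.6], [-0.5, 2.12], [-1.47, 1.34], [0.16, 2.42], [-1.27, 4.41], [0.06, 2.06], [-2.6, 2.6]. Speed limits (rad/s): [2.22, 2.22, 2.79, 2.79, 3.14, 3.14, 3.14].

## Interface

Orientations are given as a unit quaternion [x, y, z, w].
In Python, from workcell import get_obs, camera, hand_in, tip_reach gives the robot as it stands. The module is installed in compiled form; this text tells all that it offers.
- The arm moves only by the tool move_arm, never from a script. Its argument "plan" is a list of rows, each an object with "delta_pos": the shift along the tool's x, y, z in shares of 1 m (1.0 is 1 m), a list of three; "turn": the turn, a rotation vector about the tool's x, y, z in fractions of the full range, 1 being pi rad, a list of three; "fingers": the closure, from 0 (fully open) to 1 (shut). A call has 1 to 12 rows; each row is the pose to reach, as a shift and turn from the pose commanded when the call began, along the tool's axes at that moment; what a row does not reach only later rows make up. A row lasts 1/8 s, in which the tool goes at most 62.5 mm and 10.7 degrees, less where a joint would pass 70% of its speed; a pose out of reach is approached as far as the arm can. A shift or turn number past 1, either way, is cut back to 1. A call with a gripper value outside its range is refused whole. The fingers move at their own pace and stop on an object; "force" is the grip in N (left out, the last holds). Time passes only in rows, so rows that repeat a pose let the fingers close. It gives the time, the measured TCP pose, the force, the opening and the grip force at its end, in the units of the state.
- get_obs(): the state, without advancing time (a new reading comes with each control period).
- camera(name): name is "side" or "top" or "wrist"; returns a dict with "color" (480x640x3 uint8, red, green, blue), "range_z" (480x640 float32, m along the optical axis (not along the pixel's ray), 0 where there is no reading), "fx", "fy", "cx", "cy" (pixels), "R" (3x3) and "t" (3): a world point X has camera coordinates R X + t; the wrist camera has in their place "tool_from_camera" (4x4, takes a point from camera to tool coordinates, whose origin is the TCP and whose axes are the flange's). Camera axes: x right, y down, z forward; pixel columns grow to the right and rows downward; lengths in m; the calibration is good to about 2 mm. A picture is of the moment at which its call begins: read the wrist's pose just before it.
- hand_in(): hands the job in; it is judged then, once.
The state is a dict: "clock": time; "joint_pos": joint angles; "joint_velocities": joint speeds; "tau": joint torques, N m; "position": TCP position; "ee_rot": TCP orientation; "ft_force": force on the tool from outside, world axes, zero at the start; "torque": the same for the moment, N m; "grip_width": opening from 0.0 (shut) to 1.0 (fully open); "grasp_force": force on a finger pad.
Only numpy, scipy, OpenCV 4.12 (cv2) and the standard library are available. Lean on these libraries where they do the work, as an engineer would, in place of code of your own. Each camera call takes 0.05 s, during which the arm holds its last target. There are 200 camera calls.

## Task

Kit the open steel parts case for the overhaul: lay the open chrome bezel ring from the bench top flat in the wide round nest, stand the round aluminium spacer upright in the small round nest, and lay the brass bar that has two pins, pins up, in the long nest. Leave the look-alikes where they are: the solid cap without a hole, the square spacer block and the brass bar with a single pin.

Things in the scene. Friction and masses are not known exactly. Their poses are not given: they have to be found in the camera images.
- case: Open dark-steel parts case, fixed: a tray 104 mm (its x) by 284 mm (its y), rim 20 mm high, walls and floor 4 mm; three pale nests stand in it in a row along its y at 90 mm pitch, in any order. Lid (14 mm high, black lining) folded flat on the bench at its -x side, a small drop latch hangs at its +x side. Origin: centre of the tray's underside, on the bench; z up.
- nest_wide: Wide round nest, a pale plastic cup fixed on the case's floor: 82 mm outside, 76 mm inside diameter, floor 3 mm thick, rim 9 mm above its underside. Origin: centre of its underside (4 mm above the bench).
- nest_small: Small round nest, a pale plastic cup fixed on the case's floor: 54 mm outside, 48 mm inside diameter, floor 3 mm thick, rim 9 mm above its underside. Origin: centre of its underside (4 mm above the bench).
- nest_long: Long nest, a pale plastic rectangular tray fixed on the case's floor: inside 84 mm along its x by 42 mm along its y, walls and floor 3 mm thick, rim 9 mm above its underside. Its x is the case's x. Origin: centre of its underside (4 mm above the bench).
- bezel: WANTED: chrome bezel ring lying flat, open right through: 56 mm outside, about 44 mm inside diameter, 28 mm high, upper outer edge bevelled in by 1.5 mm over the top 4 mm; 0.15 to 0.26 kg. Origin: centre of its underside; z is the ring's axis, up. Lies anywhere about the case, at any yaw.
- cap: LOOK-ALIKE, leave: solid chrome cap of the bezel's outline (56 mm diameter, 28 mm high) with a closed flat top. Origin: centre of its underside. Lies anywhere about the case, at any yaw.
- spacer: WANTED: round aluminium spacer standing upright: 28 mm diameter, 14 mm bore, 40 mm high; about 0.05 kg. Origin: centre of its underside; z is its axis, up. Lies anywhere about the case, at any yaw.
- block: LOOK-ALIKE, leave: square aluminium spacer block 28 x 28 mm, 40 mm high, with a 14 mm bore. Origin: centre of its underside. Lies anywhere about the case, at any yaw.
- bar_two: WANTED: brass bar lying flat, 64 mm (its x) by 22 mm (its y), 24 mm high, with two upright 9 mm pins 14 mm tall on its top, 22 mm either side of its middle; 0.2 to 0.37 kg. Origin: centre of its underside; z up. Lies anywhere about the case, at any yaw.
- bar_one: LOOK-ALIKE, leave: brass bar of the same size (64 x 22 x 24 mm) with only one such pin, in the middle of its top. Origin: centre of its underside. Lies anywhere about the case, at any yaw.
There are look-alikes about, which are no part of the job. Leave any purple look-alike of the spacer alone. Leave any purple look-alike of the bezel alone.

How it is judged:
By the outcome, as a careful person would: the job done as asked, in the order asked, and still so for the second after the job is handed in, with the robot touching nothing.
It also fails if it takes over 88 s, if anything falls off the work surface, if the arm or the gripper's body presses on something with over 40 N, if the wrist force passes 120 N, or if a joint passes its speed limit or range.

## Working session

There is one attempt and no reset: what is moved stays moved. The work goes in short steps, Python scripts to look and compute and a tool call to move; the robot and the scene stay as the last step left them, time stands still between calls to the robot, and variables do not carry over. Pictures are saved under pics/ and viewed, at most 14 in all, crops included, and the job is handed in when it is done.

Besides the shell and the picture viewer there is one more tool, called after ">>>" by a JSON object that holds its "name" and its "arguments", one argument or row to a line. move_arm: Moves the arm, as the interface text tells. Its arguments: {"type":"object","properties":{"plan":{"type":"array","items":{"type":"object","properties":{"delta_pos":{"type":"array","items":{"type":"number"}},"turn":{"type":"array","items":{"type":"number"}},"fingers":{"type":"number"}}}},"force":{"type":"number"}},"required":["plan"]}

```bash
mkdir -p pics; python3 - <<'E'
from workcell import get_obs,camera
import cv2,numpy as np,pickle
o=get_obs();print({k:np.round(v,3) for k,v in o.items()})
for n in("top","side"):
    c=camera(n);pickle.dump(c,open(n+'.pkl','wb'));cv2.imwrite(f'pics/{n}0.png',c["color"][...,::-1]);print(n,c['fx'],c['cx'],c['cy'],np.round(c['R'],3).tolist(),np.round(c['t'],3))
c=camera('wrist');print(np.round(c['tool_from_camera'],3),c['fx'])
import workcell
print(workcell.tip_reach)
E
```

```text
{'clock': np.float64(0.0), 'joint_pos': array([-1.277,  0.333, -0.065,  1.461,  0.022,  1.35 , -0.089]), 'joint_velocities': array([-0.001,  0.001, -0.001,  0.001, -0.002, -0.001, -0.   ]), 'tau': array([-1.0000e-03, -6.2546e+01,  4.9000e-02, -3.9160e+01,  1.6000e-02,
        1.0000e-02, -0.0000e+00]), 'position': array([0.195, 0.594, 0.211]), 'ee_rot': array([ 0.158,  0.987, -0.001, -0.   ]), 'ft_force': array([-0.235, -0.144,  0.832]), 'torque': array([ 0.033, -0.031,  0.034]), 'grasp_force': np.float64(0.0), 'grip_width': np.float64(0.999)}
top 605.3468595821007 311.6178074017392 234.37599450894749 [[-0.009, -1.0, 0.002], [-0.981, 0.009, -0.193], [0.193, -0.004, -0.981]] [-0.007  0.539  1.054]
side 549.2803908095896 326.18033519729426 240.41970526268767 [[0.641, -0.768, -0.016], [-0.529, -0.426, -0.734], [0.556, 0.479, -0.679]] [-0.376  0.327  0.797]
[[-0.    -0.957 -0.29   0.075]
 [ 1.    -0.    -0.001 -0.002]
 [ 0.001 -0.29   0.957 -0.163]
 [ 0.     0.     0.     1.   ]] 336.98926993479455
0.011
```

View pics/top0.png

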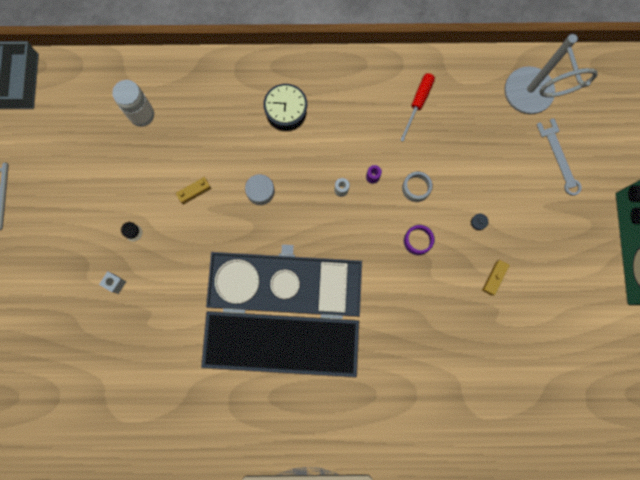

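View pics/side0.png

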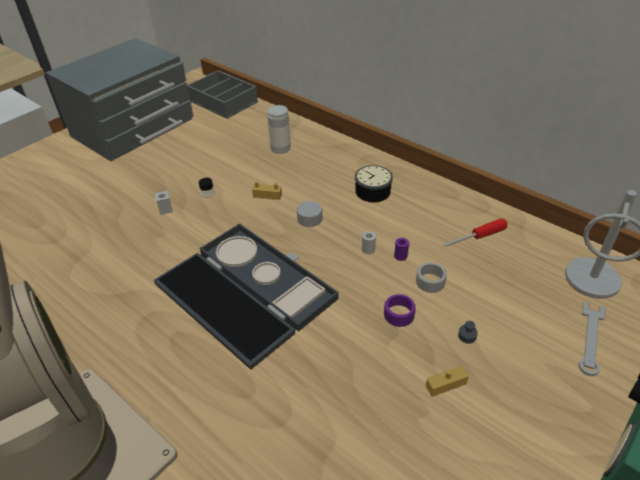

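Candidates by top-image pixel:
- **Bezel:** open chrome ring (417,186). Not the solid cap (260,189) or the purple ring (419,240).
- **Spacer:** round grey (342,186). Not the square block (112,282) or the purple one (374,174).
- **Bar:** two pins (194,190). Not the one-pin bar (496,277).

I'll measure these and check the choice in one close crop.

```bash
cat > h.py <<'E'
import numpy as np,cv2
def ray(c,uv,z):
    uv=np.atleast_2d(uv).astype(float);R,t=np.array(c['R']),np.array(c['t'])
    d=np.c_[(uv[:,0]-c['cx'])/c['fx'],(uv[:,1]-c['cy'])/c['fy'],np.ones(len(uv))]@R
    o=-R.T@t; return o+d*((z-o[2])/d[:,2])[:,None]
def cloud(c):
    v,u=np.mgrid[:480,:640];Z=c['range_z']
    P=np.stack([(u-c['cx'])/c['fx']*Z,(v-c['cy'])/c['fy']*Z,Z],-1)
    return (P-np.array(c['t']))@np.array(c['R'])
E
python3 - <<'E'
from h import *;import pickle
c=pickle.load(open('top.pkl','rb'));s=pickle.load(open('side.pkl','rb'))
P=cloud(c)
print('bench z',np.median(P[400:450,100:500,2]),P[400:450,100:500,2].std())
for n,(u,v),h in [('bezel',(417,186),.028),('spacer',(342,186),.04),('bar2',(194,190),.024),('cap',(260,189),.028),('purpS',(374,174),.04),('purpB',(419,240),.028),('block',(112,282),.04),('bar1',(496,277),.024)]:
    m=np.zeros((480,640),np.uint8);m[v-25:v+25,u-25:u+25]=1
    k=(m>0)&(P[...,2]>h-.006)&(P[...,2]<h+.006)
    q=np.argwhere(k)[:,::-1]; W=ray(c,q,h)[:,:2].astype(np.float32)
    print(n,len(q),np.median(P[k][:,2]).round(4),'circ',np.round(cv2.minEnclosingCircle(W),4) if 0 else cv2.minEnclosingCircle(W),'rect',np.round(np.r_[cv2.minAreaRect(W*1000)[0],cv2.minAreaRect(W*1000)[1],cv2.minAreaRect(W*1000)[2]],1))
hsv=cv2.cvtColor(c['color'],cv2.COLOR_RGB2HSV)
pale=((hsv[...,2]>150)&(hsv[...,1]<90)).astype(np.uint8);roi=np.zeros_like(pale);roi[250:325,205:365]=1
for cam,msk in((c,pale*roi),):
    for k in cv2.findContours(msk,0,1)[0]:
        if cv2.contourArea(k)>150:
            W=ray(cam,k[:,0],.013)[:,:2].astype(np.float32)*1000
            print('nest',cv2.boundingRect(k),cv2.minEnclosingCircle(W),cv2.minAreaRect(W))
cr=lambda im,u,v:cv2.resize(im[v-20:v+20,u-20:u+20],(260,260),interpolation=cv2.INTER_CUBIC)
a=np.hstack([cr(c['color'],*p) for p in((417,186),(342,186),(194,190))]);b=np.hstack([cr(s['color'],*p) for p in((431,277),(369,242),(267,190))])
cv2.imwrite('pics/crop.png',np.vstack([a,b])[...,::-1])
E
```

```text
bench z 0.00010348935339608465 0.07050039911250645
bezel 279 0.0275 circ ((0.6364331245422363, -0.21391500532627106), 0.028483852744102478) rect [ 637.2 -214.4   54.1   54.2   42.7]
spacer 127 0.0393 circ ((0.6352881193161011, -0.06958796828985214), 0.014196015894412994) rect [635.4 -69.   24.4  27.3  89.1]
bar2 348 0.0239 circ ((0.6335159540176392, 0.2145187109708786), 0.03310462832450867) rect [633.4 214.2  23.5  63.9  30. ]
cap 643 0.0277 circ ((0.6343243718147278, 0.08665665239095688), 0.028231078758835793) rect [6.343e+02 8.700e+01 5.500e+01 5.320e+01 2.000e-01]
purpS 135 0.0394 circ ((0.660244882106781, -0.13076119124889374), 0.014424970373511314) rect [ 660.2 -130.8   26.4   27.6   88.5]
purpB 294 0.0276 circ ((0.5334017276763916, -0.21278244256973267), 0.02807985059916973) rect [ 533.2 -213.3   54.5   53.2   89.5]
block 207 0.0395 circ ((0.4572204351425171, 0.3566148579120636), 0.020127391442656517) rect [456.8 355.9  31.   28.   59.4]
bar1 395 0.0239 circ ((0.4611542820930481, -0.3526184558868408), 0.03392632305622101) rect [ 461.  -353.    23.4   65.3   60.3]
nest (271, 270, 28, 28) ((453.2879333496094, 39.45463562011719), 26.19821548461914) ((453.8263854980469, 39.38332748413086), (50.38119888305664, 50.52669143676758), 89.72473907470703)
nest (319, 263, 28, 49) ((446.70269775390625, -51.1314811706543), 49.42588424682617) ((447.21710205078125, -50.172019958496094), (47.7110481262207, 89.46328735351562), 86.15555572509766)
nest (215, 260, 43, 43) ((459.2599182128906, 129.1873321533203), 40.339420318603516) ((459.45068359375, 129.8459014892578), (78.92749786376953, 78.38711547851562), 0.47205865383148193)
```

View pics/crop.png

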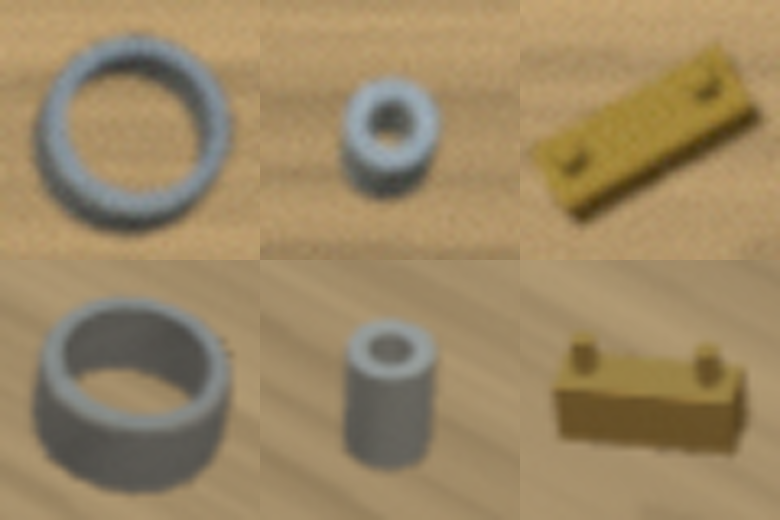

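The crops confirm the choices: an open ring (top 417,186), a round bored spacer (342,186) and a bar with two pins (194,190). Next I'll check how far the open fingertips really reach, then write a move helper.

```bash
cat >> h.py <<'E'
from scipy.spatial.transform import Rotation as Ro
def go(x,y,z,deg):
    """delta from the present pose to tool-down pose, closing line at deg (mod 180)"""
    from workcell import get_obs
    o=get_obs();R=Ro.from_quat(o['ee_rot']);p=np.array(o['position'])
    best=None
    for a in(deg,deg+180):
        a=np.radians(a);Y=np.array([np.cos(a),np.sin(a),0]);Z=np.array([0,0,-1.]);T=Ro.from_matrix(np.c_[np.cross(Y,Z),Y,Z])
        w=(R.inv()*T).as_rotvec()
        if best is None or np.linalg.norm(w)<np.linalg.norm(best):best=w
    print('at',p.round(4),'clk',round(float(o['clock']),2),'dpos',R.inv().apply(np.array([x,y,z])-p).round(4).tolist(),'turn',best.round(3).tolist())
def wcloud(c):
    v,u=np.mgrid[:480,:640];Z=c['range_z'];M=c['tool_from_camera']
    P=np.stack([(u-c['cx'])/c['fx']*Z,(v-c['cy'])/c['fy']*Z,Z],-1)
    return P@M[:3,:3].T+M[:3,3]
E
python3 - <<'E'
from h import *
from workcell import camera
c=camera('wrist');P=wcloud(c);k=(c['range_z']>0)&(P[...,2]<.03)&(abs(P[...,1])<.08)&(abs(P[...,0])<.03)
q=P[k];print(len(q))
if len(q):
    for s in(1,-1):
        f=q[q[:,1]*s>0];
        if len(f): print(s,f.min(0).round(4),f.max(0).round(4),np.percentile(f[:,2],[90,99]))
cv2.imwrite('pics/w0.png',c['color'][...,::-1])
go(.637,-.214,.15,41)
E
```

```text
67556
1 [-0.0115  0.     -0.1236] [ 0.0232  0.0731 -0.0326] [-0.07373034 -0.04143635]
-1 [-0.0115 -0.077  -0.1236] [ 0.0234 -0.     -0.0333] [-0.07602484 -0.04146088]
at [0.1946 0.5937 0.2117] clk 0.2 dpos [-0.672, -0.6296, 0.0622] turn [-0.001, 0.0, 0.538]
```

View pics/w0.png

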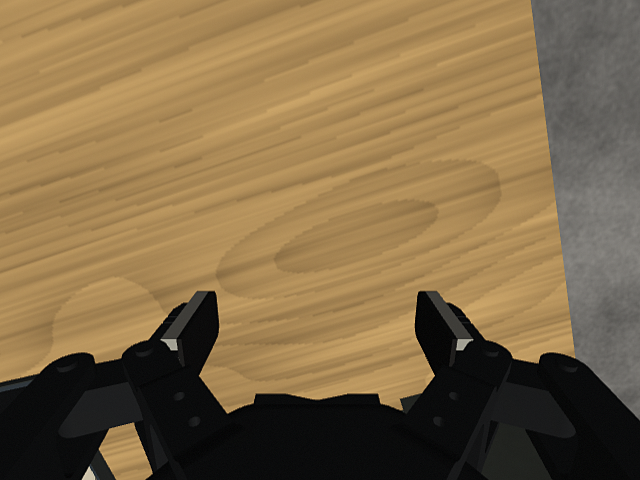

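Careful with the scale: turns go in shares of pi rad. That gives: 0.54 rad / 3.1416 = 0.1719.

>>> {"name": "move_arm", "arguments": {
  "plan": [
    {"delta_pos": [-0.672, -0.63, 0.04], "turn": [0, 0, 0.1719], "fingers": 0},
    {"delta_pos": [-0.672, -0.63, 0.04], "turn": [0, 0, 0.1719], "fingers": 0},
    {"delta_pos": [-0.672, -0.63, 0.04], "turn": [0, 0, 0.1719], "fingers": 0},
    {"delta_pos": [-0.672, -0.63, 0.04], "turn": [0, 0, 0.1719], "fingers": 0},
    {"delta_pos": [-0.672, -0.63, 0.04], "turn": [0, 0, 0.1719], "fingers": 0},
    {"delta_pos": [-0.672, -0.63, 0.04], "turn": [0, 0, 0.1719], "fingers": 0},
    {"delta_pos": [-0.672, -0.63, 0.04], "turn": [0, 0, 0.1719], "fingers": 0},
    {"delta_pos": [-0.672, -0.63, 0.04], "turn": [0, 0, 0.1719], "fingers": 0},
    {"delta_pos": [-0.672, -0.63, 0.04], "turn": [0, 0, 0.1719], "fingers": 0},
    {"delta_pos": [-0.672, -0.63, 0.04], "turn": [0, 0, 0.1719], "fingers": 0},
    {"delta_pos": [-0.672, -0.63, 0.04], "turn": [0, 0, 0.1719], "fingers": 0},
    {"delta_pos": [-0.672, -0.63, 0.04], "turn": [0, 0, 0.1719], "fingers": 0}
  ]
}}

```text
clock: 1.7
position: [0.5553, -0.0649, 0.1797]
ee_rot: [0.415, 0.91, 0.0, 0.0]
ft_force: [0.3, 0.8, -0.5]
grip_width: 1.002
grasp_force: 0.0
```

The wrist view shows the open fingertips at about (205,291) and (428,291). The depth puts them well behind where the text says, so I'll check the wrist calibration against the bench.

```bash
python3 - <<'E'
from h import *
from workcell import camera,get_obs
o=get_obs();c=camera('wrist');P=wcloud(c);R=Ro.from_quat(o['ee_rot']).as_matrix();W=P@R.T+np.array(o['position'])
print('bench',np.median(W[20:60,250:400,2]),c['range_z'][20:60,250:400].std())
print(c['tool_from_camera'])
for uv in((212,296),(423,296),(205,300),(200,330)):print(uv,P[uv[1],uv[0]].round(4),c['range_z'][uv[1],uv[0]])
k=(P[...,2]<.03)&(c['range_z']>0)
for v in range(288,360,8):
    r=np.where(k[v])[0]; r=r[(r>150)&(r<320)]
    if len(r):print(v,P[v,r.max()].round(4),r.max())
go(.637,-.214,.15,41)
cv2.imwrite('pics/w1.png',c['color'][...,::-1])
E
```

```text
bench 0.006112937814441 0.019311955
[[-3.07682160e-04 -9.57100483e-01 -2.89756054e-01  7.41274189e-02]
 [ 9.99999938e-01 -2.45634924e-04 -2.50503259e-04 -2.27538751e-03]
 [ 1.68582584e-04 -2.89756114e-01  9.57100500e-01 -1.63231924e-01]
 [ 0.00000000e+00  0.00000000e+00  0.00000000e+00  1.00000000e+00]]
(212, 296) [ 0.0097 -0.0449 -0.0392] 0.13738401
(423, 296) [ 0.0105  0.0406 -0.0408] 0.13562363
(205, 300) [ 0.011  -0.0457 -0.0452] 0.13131401
(200, 330) [ 0.0037 -0.0453 -0.0546] 0.12438163
296 [ 0.0066 -0.0452 -0.0334] 216
304 [ 0.0039 -0.0449 -0.0353] 216
312 [-0.0002 -0.0449 -0.0349] 217
320 [-0.0039 -0.0447 -0.0352] 218
328 [-0.0081 -0.0452 -0.0347] 218
336 [-0.0105 -0.0452 -0.0372] 217
344 [-0.0097 -0.0448 -0.044 ] 213
352 [-0.0105 -0.0453 -0.0481] 209
at [ 0.5568 -0.0736  0.1792] clk 1.75 dpos [-0.1587, -0.0303, 0.03] turn [-0.002, 0.004, -0.008]
```

View pics/w1.png

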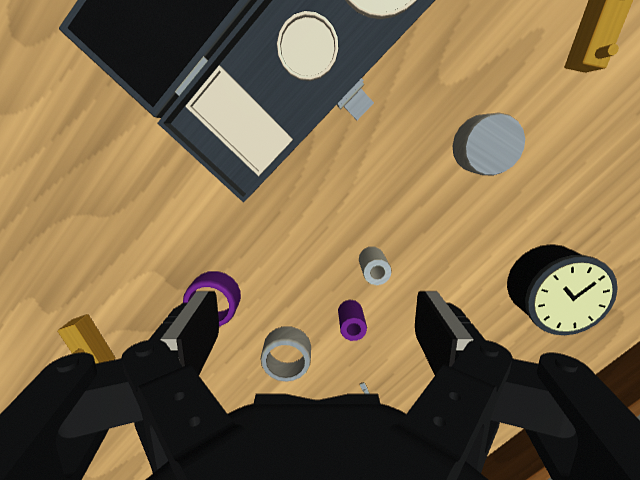

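The wrist view shows the bezel at (286,353), the purple ring at (212,297), and the spacers at (376,268, grey) and (352,322, purple). I'll hover over the bezel with the fingers shut and measure the fingertips again.

Scaled: -0.008 rad / 3.1416 = -0.0025.

>>> {"name": "move_arm", "arguments": {
  "plan": [
    {"delta_pos": [-0.159, -0.03, 0.03], "turn": [0, 0, -0.0025], "fingers": 1},
    {"delta_pos": [-0.159, -0.03, 0.03], "turn": [0, 0, -0.0025], "fingers": 1},
    {"delta_pos": [-0.159, -0.03, 0.03], "turn": [0, 0, -0.0025], "fingers": 1},
    {"delta_pos": [-0.159, -0.03, 0.03], "turn": [0, 0, -0.0025], "fingers": 1},
    {"delta_pos": [-0.159, -0.03, 0.03], "turn": [0, 0, -0.0025], "fingers": 1},
    {"delta_pos": [-0.159, -0.03, 0.03], "turn": [0, 0, -0.0025], "fingers": 1},
    {"delta_pos": [-0.159, -0.03, 0.03], "turn": [0, 0, -0.0025], "fingers": 1},
    {"delta_pos": [-0.159, -0.03, 0.03], "turn": [0, 0, -0.0025], "fingers": 1}
  ]
}}

```text
clock: 2.75
position: [0.636, -0.2025, 0.1499]
ee_rot: [0.411, 0.911, 0.0, 0.0]
ft_force: [-0.2, 0.5, -0.1]
grip_width: 0.001
grasp_force: 0.0
```

```bash
python3 - <<'E'
from h import *
from workcell import camera,get_obs
o=get_obs();c=camera('wrist');P=wcloud(c);R=Ro.from_quat(o['ee_rot']).as_matrix();W=P@R.T+np.array(o['position'])
print(o['position'],o['grip_width'])
z=W[100:480:4,::4,2].ravel();h,e=np.histogram(z[abs(z)<.06],bins=48,range=(-.06,.06));print('bench mode',e[h.argmax()]+.00125)
k=(P[...,2]<.03)&(c['range_z']>0)&(abs(P[...,0])<.03)&(abs(P[...,1])<.03)
f=P[k];print('tips',np.percentile(f[:,2],[90,99,100]),'x',f[f[:,2]>f[:,2].max()-.004][:,0].min(),f[f[:,2]>f[:,2].max()-.004][:,0].max())
s=camera('side');cv2.imwrite('pics/s1.png',np.hstack([s['color'],])[...,::-1])
Q=cloud(s);d=np.hypot(Q[...,0]-o['position'][0],Q[...,1]-o['position'][1]);m=(s['range_z']>0)&(d<.03)&(Q[...,2]>.06)
print('side: lowest finger z',np.percentile(Q[m][:,2],[0,1,5,50]), 'pt',Q[m][Q[m][:,2].argmin()])
E
```

```text
[ 0.63603754 -0.20247648  0.14989033] 0.0009422699934381409
bench mode 0.00125
tips [-0.06636357 -0.03212639 -0.02291766] x 0.00694468692251464 0.011868945357336486
side: lowest finger z [0.17003609 0.17208638 0.17926471 0.23949684] pt [ 0.63330274 -0.2067304   0.17003609]
```

View pics/s1.png

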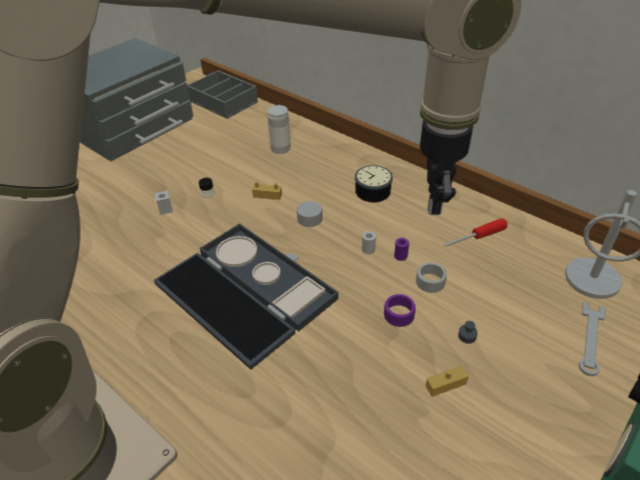

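Both the wrist and side cameras agree: the shut fingertips sit about 21 mm above the reported TCP (about 33 mm when open), so the text's tip_reach is off. I'll use the measured offset. Now I'll open the fingers and descend to the bezel.

```bash
python3 -c "
from h import *
go(.6365,-.214,.06,41)"
```

```text
at [ 0.636  -0.2028  0.1497] clk 2.85 dpos [-0.0087, -0.007, 0.0897] turn [0.0, 0.0, 0.007]
```

Scaled: 0.007 rad / 3.1416 = 0.0022.

>>> {"name": "move_arm", "arguments": {
  "plan": [
    {"delta_pos": [-0.0087, -0.007, 0.03], "turn": [0, 0, 0.0022], "fingers": 0},
    {"delta_pos": [-0.0087, -0.007, 0.06], "turn": [0, 0, 0.0022], "fingers": 0},
    {"delta_pos": [-0.0087, -0.007, 0.09], "turn": [0, 0, 0.0022], "fingers": 0},
    {"delta_pos": [-0.0087, -0.007, 0.09], "turn": [0, 0, 0.0022], "fingers": 0},
    {"delta_pos": [-0.0087, -0.007, 0.09], "turn": [0, 0, 0.0022], "fingers": 0},
    {"delta_pos": [-0.0087, -0.007, 0.09], "turn": [0, 0, 0.0022], "fingers": 0}
  ]
}}

```text
clock: 3.6
position: [0.6373, -0.2146, 0.0612]
ee_rot: [0.415, 0.91, 0.0, 0.001]
ft_force: [0.9, 0.5, 0.1]
grip_width: 1.0
grasp_force: 0.0
```

```bash
python3 - <<'E'
from h import *
from workcell import camera,get_obs
go(.6365,-.214,-.018,41)
o=get_obs();c=camera('wrist');P=wcloud(c);R=Ro.from_quat(o['ee_rot']).as_matrix();W=P@R.T+np.array(o['position'])
k=(abs(W[...,2]-.028)<.004)&(np.hypot(W[...,0]-.6365,W[...,1]+.214)<.045)
w=W[k][:,:2].astype(np.float32);print(len(w),cv2.minEnclosingCircle(w),o['grip_width'])
E
```

```text
at [ 0.6373 -0.2146  0.0612] clk 3.6 dpos [0.0011, -0.0003, 0.0792] turn [0.001, 0.002, -0.001]
2522 ((0.6375412344932556, -0.21598637104034424), 0.02788676507771015) 1.000137581633116
```

>>> {"name": "move_arm", "arguments": {
  "plan": [
    {"delta_pos": [0, 0, 0.03], "fingers": 0},
    {"delta_pos": [0, 0, 0.055], "fingers": 0},
    {"delta_pos": [0, 0, 0.07], "fingers": 0},
    {"delta_pos": [0, 0, 0.079], "fingers": 0},
    {"delta_pos": [0, 0, 0.079], "fingers": 0},
    {"delta_pos": [0, 0, 0.079], "fingers": 0}
  ],
  "force": 40
}}

```text
validation failed for argument at $.pl...
```

>>> {"name": "move_arm", "arguments": {
  "plan": [
    {"fingers": 1},
    {"fingers": 1},
    {"fingers": 1},
    {"fingers": 1},
    {"fingers": 1},
    {"fingers": 1}
  ],
  "force": 40
}}

```text
validation failed for argument at $.pl...
```

```bash
python3 - <<'E'
from h import *
from workcell import camera,get_obs
o=get_obs();c=camera('wrist');P=wcloud(c)
print(o['position'])
k=(c['range_z']>0)&(abs(P[...,0])<.011)&(abs(P[...,1])<.05)&(abs(P[...,1])>.0285)&(P[...,2]<.018+o['position'][2]-.004)
f=P[k];print('tip tool z pct',np.percentile(f[:,2],[50,90,99,100]))
cv2.imwrite('pics/w2.png',c['color'][...,::-1])
E
```

```text
[ 0.63719964 -0.21455259  0.06100011]
tip tool z pct [-0.05804306  0.05963992  0.06061987  0.0615855 ]
```

View pics/w2.png

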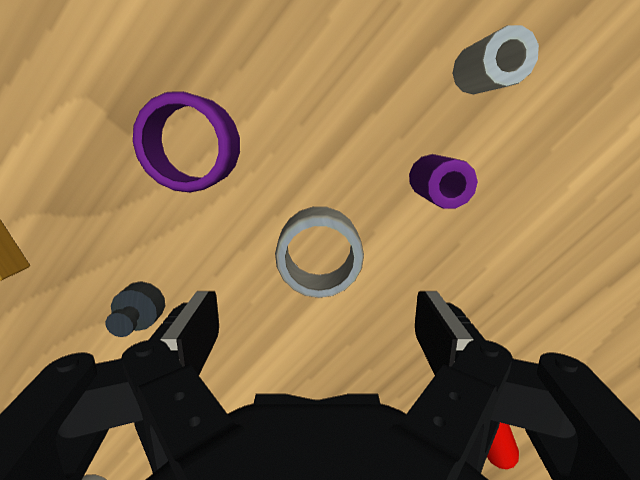

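The moves were refused because every row needs all its keys. The view shows the bezel centred between the fingers at (320,252). I'll descend with full rows.

>>> {"name": "move_arm", "arguments": {
  "plan": [
    {"delta_pos": [0, 0, 0.03], "turn": [0, 0, 0], "fingers": 0},
    {"delta_pos": [0, 0, 0.055], "turn": [0, 0, 0], "fingers": 0},
    {"delta_pos": [0, 0, 0.07], "turn": [0, 0, 0], "fingers": 0},
    {"delta_pos": [0, 0, 0.079], "turn": [0, 0, 0], "fingers": 0},
    {"delta_pos": [0, 0, 0.079], "turn": [0, 0, 0], "fingers": 0},
    {"delta_pos": [0, 0, 0.079], "turn": [0, 0, 0], "fingers": 0}
  ],
  "force": 40
}}

```text
clock: 4.45
position: [0.637, -0.2146, -0.0185]
ee_rot: [0.415, 0.91, 0.0, 0.001]
ft_force: [0.7, 0.1, -0.2]
grip_width: 1.0
grasp_force: 0.0
```

>>> {"name": "move_arm", "arguments": {
  "plan": [
    {"delta_pos": [0, 0, 0], "turn": [0, 0, 0], "fingers": 1},
    {"delta_pos": [0, 0, 0], "turn": [0, 0, 0], "fingers": 1},
    {"delta_pos": [0, 0, 0], "turn": [0, 0, 0], "fingers": 1},
    {"delta_pos": [0, 0, 0], "turn": [0, 0, 0], "fingers": 1},
    {"delta_pos": [0, 0, 0], "turn": [0, 0, 0], "fingers": 1},
    {"delta_pos": [0, 0, 0], "turn": [0, 0, 0], "fingers": 1}
  ],
  "force": 40
}}

```text
clock: 5.2
position: [0.637, -0.2142, -0.0183]
ee_rot: [0.415, 0.91, 0.0, 0.0]
ft_force: [-1.7, 1.6, 7.6]
grip_width: 0.627
grasp_force: 41.2
```

```bash
python3 - <<'E'
from h import *
from workcell import camera,get_obs
o=get_obs();c=camera('wrist');P=wcloud(c)
print(o['position'])
k=(c['range_z']>0)&(abs(P[...,0])<.012)&(abs(P[...,1])<.05)&(abs(P[...,1])>.0295)&(P[...,2]<o['position'][2]-.004)
f=P[k];print('tip tool z pct',np.percentile(f[:,2],[50,90,99,100]))
cv2.imwrite('pics/w3.png',c['color'][...,::-1])
E
```

```text
[ 0.63697866 -0.21423586 -0.01829996]
tip tool z pct [-0.0801461  -0.05395949 -0.03307798 -0.02800898]
```

View pics/w3.png

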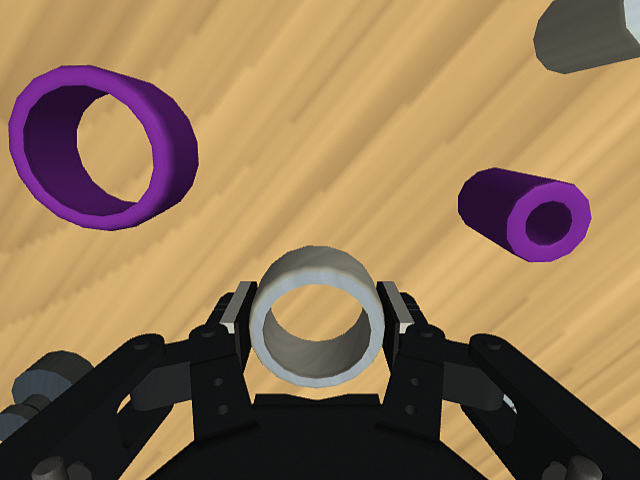

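The bezel is held between the pads at (317,325), with the tips about 10 mm above the bench. I'll lift it and measure.

>>> {"name": "move_arm", "arguments": {
  "plan": [
    {"delta_pos": [0, 0, -0.03], "turn": [0, 0, 0], "fingers": 1},
    {"delta_pos": [0, 0, -0.08], "turn": [0, 0, 0], "fingers": 1},
    {"delta_pos": [0, 0, -0.12], "turn": [0, 0, 0], "fingers": 1},
    {"delta_pos": [0, 0, -0.12], "turn": [0, 0, 0], "fingers": 1},
    {"delta_pos": [0, 0, -0.12], "turn": [0, 0, 0], "fingers": 1}
  ],
  "force": 40
}}

```text
clock: 5.88
position: [0.6358, -0.2138, 0.0994]
ee_rot: [0.415, 0.91, 0.0, -0.001]
ft_force: [-0.3, 0.3, -3.1]
grip_width: 0.623
grasp_force: 43.6
```

```bash
python3 - <<'E'
from h import *
from workcell import camera,get_obs
o=get_obs();print(o['grip_width'],o['grasp_force'],o['ft_force'])
c=camera('wrist');P=wcloud(c)
# ring top plane in tool frame
v,u=np.mgrid[:480,:640]
hsv=cv2.cvtColor(c['color'],cv2.COLOR_RGB2HSV)
k=(abs(P[...,0])<.04)&(abs(P[...,1])<.0265)&(P[...,2]>-.06)&(P[...,2]<-.005)&(hsv[...,2]>60)&(c['range_z']>0)
f=P[k];print(len(f));h,e=np.histogram(f[:,2],bins=22,range=(-.06,-.005));print(h)
zt=e[h.argmax()]+.00125;g=f[abs(f[:,2]-zt)<.004];print('ring top tool z',np.median(g[:,2]),cv2.minEnclosingCircle(g[:,:2].astype(np.float32)))
A=np.c_[g[:,:2],np.ones(len(g))];print('tilt',np.linalg.lstsq(A,g[:,2],rcond=None)[0])
go(.4593,.1295,.10,41)
E
```

```text
0.623267904134652 43.594513626303524 [-0.25204728  0.28752324 -3.14104688]
10627
[   5    7    3    6 2645 2383  755  657  674  596  586  532  527  497
  462  283    9    0    0    0    0    0]
ring top tool z -0.04752907558114011 ((-0.0019046920351684093, 0.0003139916807413101), 0.029500862583518028)
tilt [ 6.99077385e-03 -2.86677888e-05 -4.73837414e-02]
at [ 0.6355 -0.2137  0.0988] clk 5.92 dpos [0.3747, 0.092, -0.0004] turn [-0.001, -0.002, -0.0]
```

>>> {"name": "move_arm", "arguments": {
  "plan": [
    {"delta_pos": [0.375, 0.094, 0], "turn": [0, 0, 0], "fingers": 1},
    {"delta_pos": [0.375, 0.094, 0], "turn": [0, 0, 0], "fingers": 1},
    {"delta_pos": [0.375, 0.094, 0], "turn": [0, 0, 0], "fingers": 1},
    {"delta_pos": [0.375, 0.094, 0], "turn": [0, 0, 0], "fingers": 1},
    {"delta_pos": [0.375, 0.094, 0], "turn": [0, 0, 0], "fingers": 1},
    {"delta_pos": [0.375, 0.094, 0], "turn": [0, 0, 0], "fingers": 1},
    {"delta_pos": [0.375, 0.094, 0], "turn": [0, 0, 0], "fingers": 1},
    {"delta_pos": [0.375, 0.094, 0], "turn": [0, 0, 0], "fingers": 1},
    {"delta_pos": [0.375, 0.094, 0], "turn": [0, 0, 0], "fingers": 1},
    {"delta_pos": [0.375, 0.094, 0], "turn": [0, 0, 0], "fingers": 1},
    {"delta_pos": [0.375, 0.094, 0], "turn": [0, 0, 0], "fingers": 1},
    {"delta_pos": [0.375, 0.094, 0], "turn": [0, 0, 0], "fingers": 1}
  ]
}}

```text
clock: 7.42
position: [0.4617, 0.1301, 0.1005]
ee_rot: [0.415, 0.91, -0.0, 0.0]
ft_force: [0.3, 1.0, -2.5]
grip_width: 0.621
grasp_force: 43.6
```

```bash
python3 - <<'E'
from h import *
from workcell import camera,get_obs
go(.458,.131,.03,41)
o=get_obs();c=camera('wrist');P=wcloud(c);R=Ro.from_quat(o['ee_rot']).as_matrix();p=np.array(o['position'])
print(o['grip_width'])
# small nest in wrist view: pale contours, ray onto z=.013
hsv=cv2.cvtColor(c['color'],cv2.COLOR_RGB2HSV);m=((hsv[...,2]>150)&(hsv[...,1]<70)).astype(np.uint8)
M=c['tool_from_camera']
for k in cv2.findContours(m,0,1)[0]:
    if cv2.contourArea(k)<500:continue
    uv=k[:,0].astype(float);d=np.c_[(uv[:,0]-c['cx'])/c['fx'],(uv[:,1]-c['cy'])/c['fy'],np.ones(len(uv))]@M[:3,:3].T@R.T
    o0=p+R@M[:3,3];w=(o0+d*((.013-o0[2])/d[:,2])[:,None])[:,:2].astype(np.float32)
    print(cv2.boundingRect(k),cv2.minEnclosingCircle(w),cv2.minAreaRect(w))
cv2.imwrite('pics/w4.png',c['color'][...,::-1])
E
```

```text
at [0.4617 0.1301 0.1005] clk 7.42 dpos [0.0031, -0.0022, 0.0705] turn [-0.0, 0.0, -0.001]
0.62071332781834
(206, 271, 55, 45) ((0.4461926519870758, 0.040619153529405594), 0.027752311900258064) ((0.43749645352363586, 0.043179720640182495), (0.05517764389514923, 0.0227829460054636), 73.59312438964844)
(250, 177, 135, 212) ((0.49357280135154724, 0.08700796216726303), 0.09500846266746521) ((0.5000558495521545, 0.09151358902454376), (0.11469301581382751, 0.18799443542957306), 31.461084365844727)
(570, 85, 39, 49) ((0.5489724278450012, 0.3223103880882263), 0.016650715842843056) ((0.5457561016082764, 0.3192310035228729), (0.023547830060124397, 0.03169757127761841), 45.605743408203125)
```

View pics/w4.png

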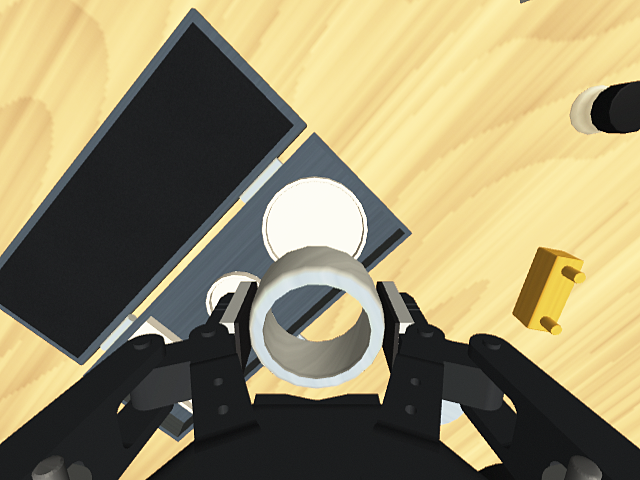

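The held ring is over the wide nest, seen at (315,225). My quick hand estimate differs from the top view by several millimetres, so I'll check with the depth clouds.

```bash
python3 - <<'E'
from h import *;import pickle
from workcell import camera,get_obs
def circ(w):
    A=np.c_[2*w,np.ones(len(w))];s=np.linalg.lstsq(A,(w**2).sum(1),rcond=None)[0];return s[:2],np.sqrt(s[2]+s[0]**2+s[1]**2)
o=get_obs();c=camera('wrist');R=Ro.from_quat(o['ee_rot']).as_matrix();p=np.array(o['position']);W=wcloud(c)@R.T+p
hsv=cv2.cvtColor(c['color'],cv2.COLOR_RGB2HSV);pale=(hsv[...,2]>180)&(hsv[...,1]<50)
k=pale&(W[...,2]<.03)&(W[...,2]>0);k[:170]=0;k[240:]=0;k[:,:255]=0;k[:,375:]=0
# outermost pale pixel per column (upper edge) plus row extremes -> outer rim
e=[(u,np.where(k[:,u])[0].min()) for u in range(262,369) if k[:,u].any()]
e+= [(np.where(k[v])[0].min(),v) for v in range(185,240) if k[v].any()]+[(np.where(k[v])[0].max(),v) for v in range(185,240) if k[v].any()]
e=np.array(e);print('z at edge',np.median(W[e[:,1],e[:,0],2]))
M=c['tool_from_camera'];d=np.c_[(e[:,0]-c['cx'])/c['fx'],(e[:,1]-c['cy'])/c['fy'],np.ones(len(e))]@M[:3,:3].T@R.T;o0=p+R@M[:3,3]
w=(o0+d*((.013-o0[2])/d[:,2])[:,None])[:,:2];print('wrist nest',circ(w))
for n in('top','side'):
    t=pickle.load(open(n+'.pkl','rb'));h=cv2.cvtColor(t['color'],cv2.COLOR_RGB2HSV);P=cloud(t)
    m=((h[...,2]>130)&(h[...,1]<90)&(np.hypot(P[...,0]-.458,P[...,1]-.13)<.06)&(abs(P[...,2]-.01)<.009)).astype(np.uint8)
    kk=max(cv2.findContours(m,0,1)[0],key=cv2.contourArea);w=ray(t,kk[:,0],.013)[:,:2];print(n,circ(w),np.median(h[...,2][m>0]))
# camera bias check: two-pin bar seen by wrist at z=.024
k=(hsv[...,1]>150)&(abs(W[...,2]-.024)<.004)&(np.hypot(W[...,0]-.6335,W[...,1]-.2143)<.06)
print('bar wrist',cv2.minAreaRect(W[k][:,:2].astype(np.float32)*1000))
E
```

```text
z at edge 0.014313159620320724
wrist nest (array([0.45298839, 0.13003209]), np.float64(0.03961157919945339))
top (array([0.45947145, 0.1292049 ]), np.float64(0.04011811268492896)) 198.0
side (array([0.45884697, 0.12860556]), np.float64(0.03837690133232243)) 175.0
bar wrist ((633.144775390625, 213.55111694335938), (24.610286712646484, 64.51100158691406), 29.765369415283203)
```

The top and side views agree on (0.459, 0.129) and the wrist view is within 6 mm. With 10 mm clearance I'll lower the ring.

>>> {"name": "move_arm", "arguments": {
  "plan": [
    {"delta_pos": [0.0036, -0.003, 0.02], "turn": [0, 0, 0], "fingers": 1},
    {"delta_pos": [0.0036, -0.003, 0.05], "turn": [0, 0, 0], "fingers": 1},
    {"delta_pos": [0.0036, -0.003, 0.08], "turn": [0, 0, 0], "fingers": 1},
    {"delta_pos": [0.0036, -0.003, 0.095], "turn": [0, 0, 0], "fingers": 1},
    {"delta_pos": [0.0036, -0.003, 0.105], "turn": [0, 0, 0], "fingers": 1},
    {"delta_pos": [0.0036, -0.003, 0.111], "turn": [0, 0, 0], "fingers": 1},
    {"delta_pos": [0.0036, -0.003, 0.111], "turn": [0, 0, 0], "fingers": 1},
    {"delta_pos": [0.0036, -0.003, 0.111], "turn": [0, 0, 0], "fingers": 1}
  ]
}}

```text
clock: 8.52
position: [0.4574, 0.1315, -0.0099]
ee_rot: [0.415, 0.91, 0.0, 0.0]
ft_force: [0.2, 0.2, -3.4]
grip_width: 0.628
grasp_force: 43.6
```

>>> {"name": "move_arm", "arguments": {
  "plan": [
    {"delta_pos": [0, 0, 0.002], "turn": [0, 0, 0], "fingers": 1},
    {"delta_pos": [0, 0, 0.002], "turn": [0, 0, 0], "fingers": 1},
    {"delta_pos": [0, 0, 0.002], "turn": [0, 0, 0], "fingers": 1}
  ]
}}

```text
clock: 8.9
position: [0.4575, 0.1315, -0.0114]
ee_rot: [0.415, 0.91, 0.001, 0.0]
ft_force: [-3.8, -2.2, 10.8]
grip_width: 0.625
grasp_force: 45.0
```

Contact felt. I'll release gently and lift.

>>> {"name": "move_arm", "arguments": {
  "plan": [
    {"delta_pos": [0, 0, 0], "turn": [0, 0, 0], "fingers": 0.3},
    {"delta_pos": [0, 0, 0], "turn": [0, 0, 0], "fingers": 0.22},
    {"delta_pos": [0, 0, 0], "turn": [0, 0, 0], "fingers": 0.22},
    {"delta_pos": [0, 0, 0], "turn": [0, 0, 0], "fingers": 0.22},
    {"delta_pos": [0, 0, -0.03], "turn": [0, 0, 0], "fingers": 0.22},
    {"delta_pos": [0, 0, -0.07], "turn": [0, 0, 0], "fingers": 0.22},
    {"delta_pos": [0, 0, -0.12], "turn": [0, 0, 0], "fingers": 0},
    {"delta_pos": [0, 0, -0.14], "turn": [0, 0, 0], "fingers": 0},
    {"delta_pos": [0, 0, -0.14], "turn": [0, 0, 0], "fingers": 0}
  ]
}}

```text
clock: 10.02
position: [0.4577, 0.1317, 0.1288]
ee_rot: [0.415, 0.91, 0.001, 0.001]
ft_force: [0.0, -0.7, -0.5]
grip_width: 0.997
grasp_force: 0.0
```

```bash
python3 - <<'E'
from h import *
from workcell import camera,get_obs
o=get_obs();print(o['grip_width'])
c=camera('wrist');R=Ro.from_quat(o['ee_rot']).as_matrix();W=wcloud(c)@R.T+np.array(o['position'])
k=(abs(W[...,2]-.035)<.004)&(np.hypot(W[...,0]-.4585,W[...,1]-.1295)<.045);w=W[k]
print('ring top',np.median(w[:,2]),np.ptp(w[:,2]),cv2.minEnclosingCircle(w[:,:2].astype(np.float32)))
cv2.imwrite('pics/w5.png',c['color'][...,::-1])
go(.635,-.0695,.10,-4)
E
```

```text
0.9972149588076575
ring top 0.03622231872198099 0.00777759323667418 ((0.4569184184074402, 0.1284557729959488), 0.027920421212911606)
at [0.4569 0.1314 0.1275] clk 10.07 dpos [-0.2684, 0.0027, 0.0275] turn [0.001, -0.001, 0.785]
```

View pics/w5.png

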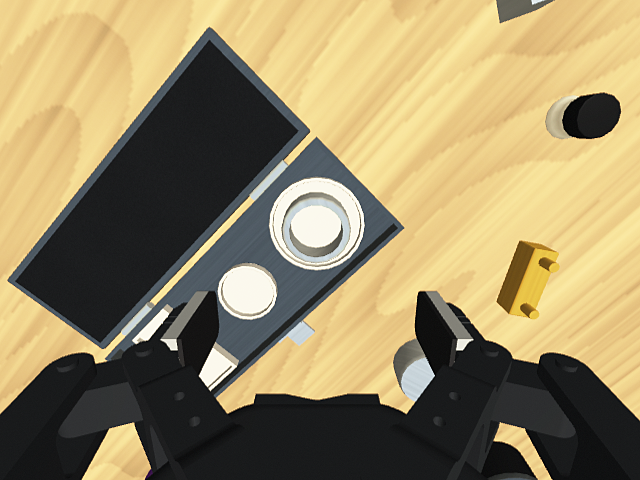

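The bezel lies flat in the wide nest at (317,226), top at about 36 mm. Next is the spacer, hovering at z=0.10.

Scaled: 0.785 rad / 3.1416 = 0.2499.

>>> {"name": "move_arm", "arguments": {
  "plan": [
    {"delta_pos": [-0.268, 0.0027, 0.01], "turn": [0, 0, 0.2499], "fingers": 0},
    {"delta_pos": [-0.268, 0.0027, 0.01], "turn": [0, 0, 0.2499], "fingers": 0},
    {"delta_pos": [-0.268, 0.0027, 0.02], "turn": [0, 0, 0.2499], "fingers": 0},
    {"delta_pos": [-0.268, 0.0027, 0.0275], "turn": [0, 0, 0.2499], "fingers": 0},
    {"delta_pos": [-0.268, 0.0027, 0.0275], "turn": [0, 0, 0.2499], "fingers": 0},
    {"delta_pos": [-0.268, 0.0027, 0.0275], "turn": [0, 0, 0.2499], "fingers": 0},
    {"delta_pos": [-0.268, 0.0027, 0.0275], "turn": [0, 0, 0.2499], "fingers": 0},
    {"delta_pos": [-0.268, 0.0027, 0.0275], "turn": [0, 0, 0.2499], "fingers": 0},
    {"delta_pos": [-0.268, 0.0027, 0.0275], "turn": [0, 0, 0.2499], "fingers": 0},
    {"delta_pos": [-0.268, 0.0027, 0.0275], "turn": [0, 0, 0.2499], "fingers": 0},
    {"delta_pos": [-0.268, 0.0027, 0.0275], "turn": [0, 0, 0.2499], "fingers": 0}
  ]
}}

```text
clock: 11.45
position: [0.6347, -0.0691, 0.1002]
ee_rot: [0.731, 0.682, 0.0, 0.0]
ft_force: [0.2, -0.7, -0.4]
grip_width: 0.995
grasp_force: 0.0
```

```bash
python3 - <<'E'
from h import *
from workcell import camera,get_obs
o=get_obs();c=camera('wrist');R=Ro.from_quat(o['ee_rot']).as_matrix();W=wcloud(c)@R.T+np.array(o['position'])
k=(abs(W[...,2]-.040)<.004)&(np.hypot(W[...,0]-.635,W[...,1]+.0695)<.03);w=W[k]
print('spacer top',len(w),np.median(w[:,2]),cv2.minEnclosingCircle(w[:,:2].astype(np.float32)),c['color'][k].mean(0))
go(.635,-.0695,-.006,-4)
E
```

```text
spacer top 945 0.04114334225010303 ((0.6358818411827087, -0.07044365257024765), 0.01412166841328144) [155.27301587 163.87830688 162.57248677]
at [ 0.6347 -0.0692  0.1001] clk 11.5 dpos [-0.0003, 0.0003, 0.1061] turn [0.0, -0.0, -0.0]
```

>>> {"name": "move_arm", "arguments": {
  "plan": [
    {"delta_pos": [0, 0, 0.03], "turn": [0, 0, 0], "fingers": 0},
    {"delta_pos": [0, 0, 0.065], "turn": [0, 0, 0], "fingers": 0},
    {"delta_pos": [0, 0, 0.095], "turn": [0, 0, 0], "fingers": 0},
    {"delta_pos": [0, 0, 0.106], "turn": [0, 0, 0], "fingers": 0},
    {"delta_pos": [0, 0, 0.106], "turn": [0, 0, 0], "fingers": 0},
    {"delta_pos": [0, 0, 0.106], "turn": [0, 0, 0], "fingers": 1},
    {"delta_pos": [0, 0, 0.106], "turn": [0, 0, 0], "fingers": 1},
    {"delta_pos": [0, 0, 0.106], "turn": [0, 0, 0], "fingers": 1},
    {"delta_pos": [0, 0, 0.106], "turn": [0, 0, 0], "fingers": 1},
    {"delta_pos": [0, 0, 0.106], "turn": [0, 0, 0], "fingers": 1},
    {"delta_pos": [0, 0, 0.106], "turn": [0, 0, 0], "fingers": 1},
    {"delta_pos": [0, 0, 0.106], "turn": [0, 0, 0], "fingers": 1}
  ],
  "force": 25
}}

```text
clock: 13.0
position: [0.6351, -0.0693, -0.0052]
ee_rot: [0.731, 0.682, 0.0, 0.0]
ft_force: [-1.3, 1.3, 5.0]
grip_width: 0.327
grasp_force: 24.5
```

>>> {"name": "move_arm", "arguments": {
  "plan": [
    {"delta_pos": [0, 0, 0], "turn": [0, 0, 0], "fingers": 1},
    {"delta_pos": [0, 0, -0.03], "turn": [0, 0, 0], "fingers": 1},
    {"delta_pos": [0, 0, -0.08], "turn": [0, 0, 0], "fingers": 1},
    {"delta_pos": [0, 0, -0.12], "turn": [0, 0, 0], "fingers": 1},
    {"delta_pos": [0, 0, -0.12], "turn": [0, 0, 0], "fingers": 1},
    {"delta_pos": [0, 0, -0.12], "turn": [0, 0, 0], "fingers": 1}
  ]
}}

```text
clock: 13.75
position: [0.6342, -0.0691, 0.1132]
ee_rot: [0.731, 0.682, -0.0, -0.0]
ft_force: [0.0, 0.7, -1.1]
grip_width: 0.324
grasp_force: 24.9
```

```bash
python3 - <<'E'
from h import *
from workcell import camera,get_obs
c=camera('wrist');P=wcloud(c);hsv=cv2.cvtColor(c['color'],cv2.COLOR_RGB2HSV)
k=(abs(P[...,0])<.02)&(abs(P[...,1])<.0135)&(P[...,2]>-.065)&(P[...,2]<-.03)&(hsv[...,2]>90)&(c['range_z']>0)
f=P[k];h,e=np.histogram(f[:,2],bins=14,range=(-.065,-.03));print(h);zt=e[h.argmax()]+.00125
g=f[abs(f[:,2]-zt)<.003];print('top tool z',np.median(g[:,2]),cv2.minEnclosingCircle(g[:,:2].astype(np.float32)))
A=np.c_[g[:,:2],np.ones(len(g))];print('tilt',np.linalg.lstsq(A,g[:,2],rcond=None)[0])
go(.4535,.0394,.11,-4)
E
```

```text
[   0    1    3    1    0    0   79 2193  357  249  264  246  224  214]
top tool z -0.04633334121134128 ((-0.0013909032568335533, -0.002139907330274582), 0.014374430291354656)
tilt [ 0.0135028   0.00073351 -0.04618709]
at [ 0.6339 -0.069   0.1127] clk 13.8 dpos [0.0956, -0.1875, 0.0031] turn [-0.002, -0.0, -0.0]
```

>>> {"name": "move_arm", "arguments": {
  "plan": [
    {"delta_pos": [0.0956, -0.1875, 0.003], "turn": [0, 0, 0], "fingers": 1},
    {"delta_pos": [0.0956, -0.1875, 0.003], "turn": [0, 0, 0], "fingers": 1},
    {"delta_pos": [0.0956, -0.1875, 0.003], "turn": [0, 0, 0], "fingers": 1},
    {"delta_pos": [0.0956, -0.1875, 0.003], "turn": [0, 0, 0], "fingers": 1},
    {"delta_pos": [0.0956, -0.1875, 0.003], "turn": [0, 0, 0], "fingers": 1},
    {"delta_pos": [0.0956, -0.1875, 0.003], "turn": [0, 0, 0], "fingers": 1},
    {"delta_pos": [0.0956, -0.1875, 0.003], "turn": [0, 0, 0], "fingers": 1},
    {"delta_pos": [0.0956, -0.1875, 0.003], "turn": [0, 0, 0], "fingers": 1},
    {"delta_pos": [0.0956, -0.1875, 0.003], "turn": [0, 0, 0], "fingers": 1}
  ]
}}

```text
clock: 14.92
position: [0.4545, 0.0387, 0.111]
ee_rot: [0.732, 0.682, -0.0, 0.0]
ft_force: [-0.2, 1.1, -0.8]
grip_width: 0.326
grasp_force: 25.0
```

```bash
python3 -c "
from h import *
go(.4535,.0394,.002,-4)"
```

```text
at [0.4545 0.0387 0.111 ] clk 14.93 dpos [0.0007, -0.0011, 0.109] turn [-0.0, 0.001, -0.001]
```

>>> {"name": "move_arm", "arguments": {
  "plan": [
    {"delta_pos": [0.0007, -0.001, 0.03], "turn": [0, 0, 0], "fingers": 1},
    {"delta_pos": [0.0007, -0.001, 0.06], "turn": [0, 0, 0], "fingers": 1},
    {"delta_pos": [0.0007, -0.001, 0.085], "turn": [0, 0, 0], "fingers": 1},
    {"delta_pos": [0.0007, -0.001, 0.1], "turn": [0, 0, 0], "fingers": 1},
    {"delta_pos": [0.0007, -0.001, 0.108], "turn": [0, 0, 0], "fingers": 1},
    {"delta_pos": [0.0007, -0.001, 0.109], "turn": [0, 0, 0], "fingers": 1},
    {"delta_pos": [0.0007, -0.001, 0.109], "turn": [0, 0, 0], "fingers": 1},
    {"delta_pos": [0.0007, -0.001, 0.109], "turn": [0, 0, 0], "fingers": 1}
  ]
}}

```text
clock: 15.92
position: [0.4537, 0.0401, 0.0025]
ee_rot: [0.731, 0.682, 0.001, 0.0]
ft_force: [-0.4, -0.4, -0.7]
grip_width: 0.32
grasp_force: 25.0
```

>>> {"name": "move_arm", "arguments": {
  "plan": [
    {"delta_pos": [0, 0, 0.0015], "turn": [0, 0, 0], "fingers": 1},
    {"delta_pos": [0, 0, 0.0015], "turn": [0, 0, 0], "fingers": 1},
    {"delta_pos": [0, 0, 0.0015], "turn": [0, 0, 0], "fingers": 1}
  ]
}}

```text
clock: 16.3
position: [0.4539, 0.0402, 0.0016]
ee_rot: [0.731, 0.682, 0.001, -0.0]
ft_force: [-5.3, -0.2, 17.9]
grip_width: 0.324
grasp_force: 26.4
```

>>> {"name": "move_arm", "arguments": {
  "plan": [
    {"delta_pos": [0, 0, -0.0005], "turn": [0, 0, 0], "fingers": 0.62},
    {"delta_pos": [0, 0, -0.0005], "turn": [0, 0, 0], "fingers": 0.5},
    {"delta_pos": [0, 0, -0.0005], "turn": [0, 0, 0], "fingers": 0.45},
    {"delta_pos": [0, 0, -0.0005], "turn": [0, 0, 0], "fingers": 0.45},
    {"delta_pos": [0, 0, -0.03], "turn": [0, 0, 0], "fingers": 0.45},
    {"delta_pos": [0, 0, -0.07], "turn": [0, 0, 0], "fingers": 0.45},
    {"delta_pos": [0, 0, -0.12], "turn": [0, 0, 0], "fingers": 0},
    {"delta_pos": [0, 0, -0.13], "turn": [0, 0, 0], "fingers": 0},
    {"delta_pos": [0, 0, -0.13], "turn": [0, 0, 0], "fingers": 0}
  ]
}}

```text
clock: 17.42
position: [0.4535, 0.0403, 0.1306]
ee_rot: [0.731, 0.682, 0.001, -0.0]
ft_force: [-0.4, -0.6, -0.5]
grip_width: 1.0
grasp_force: 0.0
```

```bash
python3 - <<'E'
from h import *
from workcell import camera,get_obs
o=get_obs();c=camera('wrist');R=Ro.from_quat(o['ee_rot']).as_matrix();W=wcloud(c)@R.T+np.array(o['position'])
k=(abs(W[...,2]-.047)<.005)&(np.hypot(W[...,0]-.4535,W[...,1]-.0395)<.03);w=W[k]
print('spacer top',len(w),np.median(w[:,2]) if len(w) else '',cv2.minEnclosingCircle(w[:,:2].astype(np.float32)) if len(w) else '')
cv2.imwrite('pics/w6.png',c['color'][...,::-1])
go(.6335,.2143,.10,30)
E
```

```text
spacer top 809 0.048089446183750426 ((0.45187297463417053, 0.038869138807058334), 0.014081661589443684)
at [0.4529 0.0401 0.1298] clk 17.48 dpos [0.1864, 0.168, 0.0297] turn [-0.001, -0.0, -0.593]
```

View pics/w6.png

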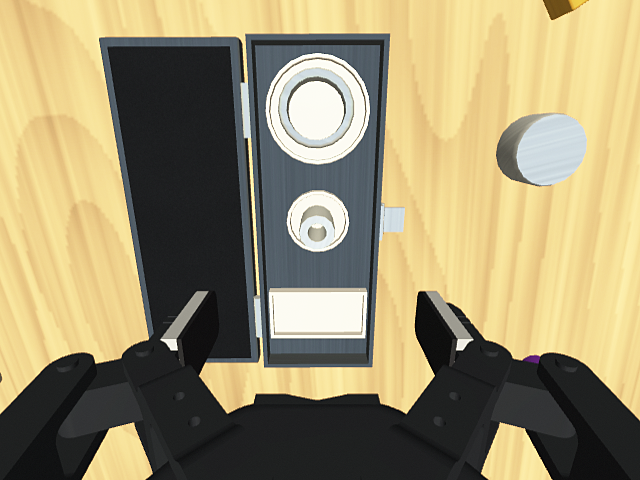

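The spacer stands upright in the small nest at (317,225), with the bezel at (316,107). Next is the two-pin bar.

Scaled: -0.593 rad / 3.1416 = -0.1888.

>>> {"name": "move_arm", "arguments": {
  "plan": [
    {"delta_pos": [0.186, 0.168, 0], "turn": [0, 0, -0.1888], "fingers": 0},
    {"delta_pos": [0.186, 0.168, 0], "turn": [0, 0, -0.1888], "fingers": 0},
    {"delta_pos": [0.186, 0.168, 0.01], "turn": [0, 0, -0.1888], "fingers": 0},
    {"delta_pos": [0.186, 0.168, 0.03], "turn": [0, 0, -0.1888], "fingers": 0},
    {"delta_pos": [0.186, 0.168, 0.03], "turn": [0, 0, -0.1888], "fingers": 0},
    {"delta_pos": [0.186, 0.168, 0.03], "turn": [0, 0, -0.1888], "fingers": 0},
    {"delta_pos": [0.186, 0.168, 0.03], "turn": [0, 0, -0.1888], "fingers": 0},
    {"delta_pos": [0.186, 0.168, 0.03], "turn": [0, 0, -0.1888], "fingers": 0},
    {"delta_pos": [0.186, 0.168, 0.03], "turn": [0, 0, -0.1888], "fingers": 0},
    {"delta_pos": [0.186, 0.168, 0.03], "turn": [0, 0, -0.1888], "fingers": 0}
  ]
}}

```text
clock: 18.73
position: [0.6339, 0.2138, 0.101]
ee_rot: [0.5, 0.866, 0.0, 0.0]
ft_force: [-0.2, -0.1, 0.7]
grip_width: 1.001
grasp_force: 0.0
```

```bash
python3 - <<'E'
from h import *
from workcell import camera,get_obs
o=get_obs();c=camera('wrist');R=Ro.from_quat(o['ee_rot']).as_matrix();W=wcloud(c)@R.T+np.array(o['position'])
k=(abs(W[...,2]-.024)<.005)&(np.hypot(W[...,0]-.6335,W[...,1]-.2143)<.045);w=W[k]
print('bar top',len(w),np.median(w[:,2]),cv2.minAreaRect(w[:,:2].astype(np.float32)*1000))
k=(W[...,2]>.033)&(W[...,2]<.045)&(np.hypot(W[...,0]-.6335,W[...,1]-.2143)<.045);w=W[k];print('pins',w[w[:,1]>.214].mean(0),w[w[:,1]<.214].mean(0))
go(.6335,.2143,-.013,30)
E
```

```text
bar top 2118 0.0253758146813255 ((633.27197265625, 213.81072998046875), (21.961380004882812, 63.79316329956055), 30.018083572387695)
pins [0.62209243 0.2330606  0.03879355] [0.64422332 0.19555437 0.03851752]
at [0.6339 0.2138 0.1009] clk 18.77 dpos [0.0006, -0.0002, 0.1139] turn [0.001, -0.0, -0.001]
```

>>> {"name": "move_arm", "arguments": {
  "plan": [
    {"delta_pos": [0.0005, 0, 0.03], "turn": [0, 0, 0], "fingers": 0},
    {"delta_pos": [0.0005, 0, 0.07], "turn": [0, 0, 0], "fingers": 0},
    {"delta_pos": [0.0005, 0, 0.1], "turn": [0, 0, 0], "fingers": 0},
    {"delta_pos": [0.0005, 0, 0.114], "turn": [0, 0, 0], "fingers": 0},
    {"delta_pos": [0.0005, 0, 0.114], "turn": [0, 0, 0], "fingers": 0},
    {"delta_pos": [0.0005, 0, 0.114], "turn": [0, 0, 0], "fingers": 1},
    {"delta_pos": [0.0005, 0, 0.114], "turn": [0, 0, 0], "fingers": 1},
    {"delta_pos": [0.0005, 0, 0.114], "turn": [0, 0, 0], "fingers": 1},
    {"delta_pos": [0.0005, 0, 0.114], "turn": [0, 0, 0], "fingers": 1},
    {"delta_pos": [0.0005, 0, 0.114], "turn": [0, 0, 0], "fingers": 1},
    {"delta_pos": [0.0005, 0, 0.114], "turn": [0, 0, 0], "fingers": 1},
    {"delta_pos": [0.0005, 0, 0.114], "turn": [0, 0, 0], "fingers": 1}
  ],
  "force": 50
}}

```text
clock: 20.27
position: [0.6342, 0.2144, -0.0126]
ee_rot: [0.5, 0.866, 0.001, 0.0]
ft_force: [0.6, 0.1, 5.3]
grip_width: 0.244
grasp_force: 50.9
```

>>> {"name": "move_arm", "arguments": {
  "plan": [
    {"delta_pos": [0, 0, 0], "turn": [0, 0, 0], "fingers": 1},
    {"delta_pos": [0, 0, -0.03], "turn": [0, 0, 0], "fingers": 1},
    {"delta_pos": [0, 0, -0.08], "turn": [0, 0, 0], "fingers": 1},
    {"delta_pos": [0, 0, -0.13], "turn": [0, 0, 0], "fingers": 1},
    {"delta_pos": [0, 0, -0.13], "turn": [0, 0, 0], "fingers": 1},
    {"delta_pos": [0, 0, -0.13], "turn": [0, 0, 0], "fingers": 1}
  ]
}}

```text
clock: 21.02
position: [0.6328, 0.2142, 0.1152]
ee_rot: [0.5, 0.866, -0.001, -0.001]
ft_force: [-0.0, -0.6, -3.1]
grip_width: 0.245
grasp_force: 50.0
```

```bash
python3 - <<'E'
from h import *
from workcell import camera,get_obs
c=camera('wrist');P=wcloud(c);hsv=cv2.cvtColor(c['color'],cv2.COLOR_RGB2HSV)
k=(abs(P[...,0])<.04)&(abs(P[...,1])<.02)&(P[...,2]>-.065)&(P[...,2]<.0)&(hsv[...,1]>110)&(hsv[...,2]>60)&(c['range_z']>0)
f=P[k];h,e=np.histogram(f[:,2],bins=26,range=(-.065,.0));print(h);zt=e[h.argmax()]+.00125
g=f[abs(f[:,2]-zt)<.003];print('top tool z',np.median(g[:,2]),cv2.minAreaRect(g[:,:2].astype(np.float32)*1000))
A=np.c_[g[:,:2],np.ones(len(g))];print('tilt',np.linalg.lstsq(A,g[:,2],rcond=None)[0])
go(.447,-.0505,.12,86)
E
```

```text
[   2    0    0    3  129  684  149  131  139  118 4624 1237  101  105
   84   91   88   75   73   47    5    0    0    0    0    0]
top tool z -0.03799857540844531 ((-0.178558349609375, -2.389385223388672), (64.84217834472656, 21.957218170166016), 0.06351130455732346)
tilt [ 0.00273255  0.00355217 -0.03802141]
at [0.6325 0.214  0.1146] clk 21.07 dpos [-0.1364, -0.2929, -0.0046] turn [-0.002, -0.002, -0.978]
```

Scaled: -0.978 rad / 3.1416 = -0.3113.

>>> {"name": "move_arm", "arguments": {
  "plan": [
    {"delta_pos": [-0.1364, -0.293, -0.005], "turn": [0, 0, -0.3113], "fingers": 1},
    {"delta_pos": [-0.1364, -0.293, -0.005], "turn": [0, 0, -0.3113], "fingers": 1},
    {"delta_pos": [-0.1364, -0.293, -0.005], "turn": [0, 0, -0.3113], "fingers": 1},
    {"delta_pos": [-0.1364, -0.293, -0.005], "turn": [0, 0, -0.3113], "fingers": 1},
    {"delta_pos": [-0.1364, -0.293, -0.005], "turn": [0, 0, -0.3113], "fingers": 1},
    {"delta_pos": [-0.1364, -0.293, -0.005], "turn": [0, 0, -0.3113], "fingers": 1},
    {"delta_pos": [-0.1364, -0.293, -0.005], "turn": [0, 0, -0.3113], "fingers": 1},
    {"delta_pos": [-0.1364, -0.293, -0.005], "turn": [0, 0, -0.3113], "fingers": 1},
    {"delta_pos": [-0.1364, -0.293, -0.005], "turn": [0, 0, -0.3113], "fingers": 1},
    {"delta_pos": [-0.1364, -0.293, -0.005], "turn": [0, 0, -0.3113], "fingers": 1},
    {"delta_pos": [-0.1364, -0.293, -0.005], "turn": [0, 0, -0.3113], "fingers": 1},
    {"delta_pos": [-0.1364, -0.293, -0.005], "turn": [0, 0, -0.3113], "fingers": 1}
  ]
}}

```text
clock: 22.58
position: [0.4481, -0.0503, 0.1215]
ee_rot: [0.035, 0.999, 0.0, -0.0]
ft_force: [-0.7, 0.8, -2.7]
grip_width: 0.243
grasp_force: 50.3
```

```bash
python3 - <<'E'
from h import *
from workcell import camera
go(.447,-.0505,-.005,86)
c=camera('wrist');cv2.imwrite('pics/w7.png',c['color'][...,::-1])
E
```

```text
at [ 0.4481 -0.0503  0.1215] clk 22.57 dpos [0.001, -0.0003, 0.1265] turn [0.0, -0.0, 0.0]
```

View pics/w7.png

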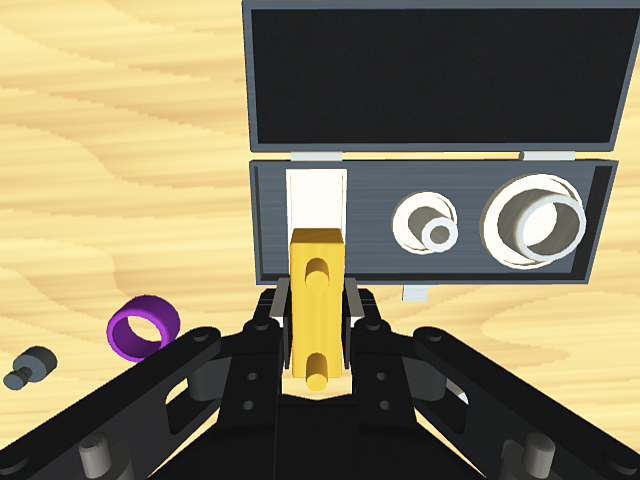

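The bar is held straight above the long nest (nest at 317,198, bar at 317,310, pins up). Lowering it now.

>>> {"name": "move_arm", "arguments": {
  "plan": [
    {"delta_pos": [0.001, 0, 0.03], "turn": [0, 0, 0], "fingers": 1},
    {"delta_pos": [0.001, 0, 0.07], "turn": [0, 0, 0], "fingers": 1},
    {"delta_pos": [0.001, 0, 0.1], "turn": [0, 0, 0], "fingers": 1},
    {"delta_pos": [0.001, 0, 0.115], "turn": [0, 0, 0], "fingers": 1},
    {"delta_pos": [0.001, 0, 0.123], "turn": [0, 0, 0], "fingers": 1},
    {"delta_pos": [0.001, 0, 0.126], "turn": [0, 0, 0], "fingers": 1},
    {"delta_pos": [0.001, 0, 0.126], "turn": [0, 0, 0], "fingers": 1},
    {"delta_pos": [0.001, 0, 0.126], "turn": [0, 0, 0], "fingers": 1}
  ]
}}

```text
clock: 23.62
position: [0.4475, -0.0502, -0.0039]
ee_rot: [0.035, 0.999, 0.0, 0.001]
ft_force: [0.3, 0.9, -2.7]
grip_width: 0.245
grasp_force: 50.2
```

>>> {"name": "move_arm", "arguments": {
  "plan": [
    {"delta_pos": [0, 0, 0.0022], "turn": [0, 0, 0], "fingers": 1},
    {"delta_pos": [0, 0, 0.0022], "turn": [0, 0, 0], "fingers": 1},
    {"delta_pos": [0, 0, 0.0022], "turn": [0, 0, 0], "fingers": 1}
  ]
}}

```text
clock: 24.0
position: [0.4475, -0.0501, -0.0058]
ee_rot: [0.035, 0.999, 0.001, 0.0]
ft_force: [-4.2, 1.5, 13.6]
grip_width: 0.244
grasp_force: 52.3
```

>>> {"name": "move_arm", "arguments": {
  "plan": [
    {"delta_pos": [0, 0, -0.0005], "turn": [0, 0, 0], "fingers": 0.7},
    {"delta_pos": [0, 0, -0.0005], "turn": [0, 0, 0], "fingers": 0.6},
    {"delta_pos": [0, 0, -0.0005], "turn": [0, 0, 0], "fingers": 0.6},
    {"delta_pos": [0, 0, -0.0005], "turn": [0, 0, 0], "fingers": 0.6},
    {"delta_pos": [0, 0, -0.03], "turn": [0, 0, 0], "fingers": 0.6},
    {"delta_pos": [0, 0, -0.07], "turn": [0, 0, 0], "fingers": 0.6},
    {"delta_pos": [0, 0, -0.12], "turn": [0, 0, 0], "fingers": 0.5},
    {"delta_pos": [0, 0, -0.15], "turn": [0, 0, 0], "fingers": 0},
    {"delta_pos": [0, 0, -0.15], "turn": [0, 0, 0], "fingers": 0},
    {"delta_pos": [0, 0, -0.15], "turn": [0, 0, 0], "fingers": 0}
  ]
}}

```text
clock: 25.25
position: [0.4466, -0.0502, 0.1426]
ee_rot: [0.035, 0.999, 0.0, -0.0]
ft_force: [-0.1, -0.0, -0.1]
grip_width: 1.004
grasp_force: 0.0
```

```bash
python3 - <<'E'
from h import *
from workcell import camera,get_obs
o=get_obs();c=camera('wrist');R=Ro.from_quat(o['ee_rot']).as_matrix();W=wcloud(c)@R.T+np.array(o['position'])
for n,z,p in(('bar',.031,(.447,-.0505)),('spacer',.047,(.4535,.0395)),('ring',.035,(.458,.1295))):
    k=(abs(W[...,2]-z)<.004)&(np.hypot(W[...,0]-p[0],W[...,1]-p[1])<.045);w=W[k]
    print(n,len(w),np.median(w[:,2]),cv2.minAreaRect(w[:,:2].astype(np.float32)*1000))
cv2.imwrite('pics/w8.png',c['color'][...,::-1])
E
```

```text
bar 1671 0.03231197662746567 ((444.96044921875, -51.30392074584961), (21.8283634185791, 63.36049270629883), 85.6877212524414)
spacer 755 0.047953151960280826 ((451.1263732910156, 38.36219787597656), (26.99460792541504, 26.748870849609375), 68.96194458007812)
ring 1639 0.035873123976373406 ((456.44873046875, 126.87825012207031), (54.140560150146484, 53.99024963378906), 14.86058235168457)
```

View pics/w8.png

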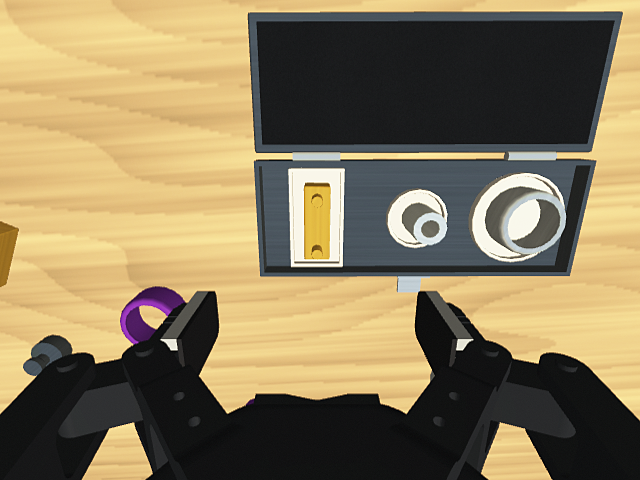

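All three parts sit in their nests: bar (317,220) with pins up, spacer (429,229) upright, ring (531,222) flat. The gripper is clear, so I'm handing in.

```bash
python3 -c "
from workcell import hand_in
print(hand_in())"
```

```text
the job is handed in; nothing more can be done
None
```

The job is handed in at about 25 s: the bezel lies flat in the wide nest, the spacer stands in the small nest and the two-pin bar is pins up in the long nest; I never gripped a look-alike, and the hand-in returned no verdict.

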